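Shut and bolt the radioactive-source case

TASK

The lesson is over: push the lid of the lead-lined source case gently over until it is fully shut, and only then push the bolt by its knob across the lid until it is fully home. Do it all by pushing with the fingertips or the outside of the fingers: do not pinch the lid or the knob, do not lift or shove the case, and leave the sources in their wells and the other things on the bench alone.

Things in the scene. Friction and masses are not known exactly. Their poses are not given: they have to be found in the camera images.
- case: Source case, a white painted steel box standing loose: 190 mm (its x) by 270 mm (its y), 112 mm high, 8 kg. Origin: centre of underside, z up; yaw within 0.45 rad of zero (axes then parallel to the world's). The +y part is a well (rim 100 mm high) under the hinged lid; the -y part, y = -135 to -45 mm, is a closed shoulder, level top at 112 mm, that carries the bolt.
- lid (a joint): Lid angle, rad: 0 = fully shut, pi/2 = upright, 1.95 = leaning right back. Hinge along the case's x at its +y end: the free edge goes up and over towards +y as it opens. Flat panel 190 x 178 x 12 mm, 0.5 kg, on a stiff friction hinge (0.6 N m): it stays where it is left, and takes 3 to 6 N near the free edge to move. Shut, its outer face is level with the shoulder.
- lid_edge (a point): Middle of the lid's free edge, at its outer face. Axes move with the lid: x along the edge, y from edge to hinge, z out of the outer face (up when shut). The hinge pin lies 179 mm along y and 12 mm along -z. A U-shaped keeper (28 mm along x, 24 mm high) stands on the outer face at y = 12 to 22 mm, in the middle; the rest of that face is clear.
- lid_hinge (a point): Middle of the hinge pin, fixed on the case at (0, 136, 100) mm of its frame; axes are the case's.
- bolt (a joint): Travel of the steel barrel bolt on the shoulder, m: 0 = drawn right back, 0.040 = fully home against its stop. It slides along the case's +y, over the shut lid and through the keeper; friction about 2.5 N. Its end reaches the lid's edge at about 0.011.
- bolt_knob (a point): Middle of the top of the bolt's knob, an upright steel pin 14 mm thick, free from 126 to 155 mm over the bench. Moves with the bolt; axes are the case's. At travel 0 it is at (0, -112, 155) mm of the case. Nothing stands behind it (-y side) but 122 mm high side rails; ahead is a guide strap 134 mm high, 2 mm from the pin when home.
- source0: One of three sealed sources, an aluminium stem with a disc 28 mm across and a thin stub on top, 52 mm tall, standing loose in its well in the lead block inside the case at (x, 39, 26) mm of the case, x = -48; origin: centre of its underside, z up. Its top is 78 mm over the bench, below the rim. Stays where it is.
- source1: One of three sealed sources, an aluminium stem with a disc 28 mm across and a thin stub on top, 52 mm tall, standing loose in its well in the lead block inside the case at (x, 39, 26) mm of the case, x = 0; origin: centre of its underside, z up. Its top is 78 mm over the bench, below the rim. Stays where it is.
- source2: One of three sealed sources, an aluminium stem with a disc 28 mm across and a thin stub on top, 52 mm tall, standing loose in its well in the lead block inside the case at (x, 39, 26) mm of the case, x = 48; origin: centre of its underside, z up. Its top is 78 mm over the bench, below the rim. Stays where it is.
- counter_tube: Bystander: a counter tube lying across a small stand, base 75 x 60 mm, tube 24 mm thick and 120 mm long, 92 mm high in all, loose. Origin: centre of its underside.
- boss_clamp: Bystander: a grey boss head with a thumbscrew, about 66 x 64 x 34 mm, loose. Origin: underside, below its larger block.
- absorber_box: Bystander: an open wooden box 100 x 70 mm with five upright metal plates, 60 mm high, loose. Origin: centre of its underside.

How it is judged:
By the outcome, as a careful person would: the job done as asked, in the order asked, and still so for the second after the job is handed in, with the robot touching nothing.
It also fails if it takes over 56 s, if anything falls off the work surface, if the arm or the gripper's body presses on something with over 40 N, if the wrist force passes 120 N, or if a joint passes its speed limit or range.

ROBOT

A 7-joint arm with a two-finger parallel gripper is mounted at the origin on the work surface. World frame = base frame: x ahead of the robot, y to its left, z up, the work surface at z = 0. Lengths are in m, angles in rad, forces in N, time in s.
With the tool pointing down it reaches from about 0.425 to 0.825 m from the base axis. Payload 3.6 kg.
Tool frame: the origin (TCP) lies midway between the tips of the shut fingers; the grasp point (between the pads) lies 19 mm behind it; z points along the fingers, y is the line along which they close (so a half turn about z gives the same grasp; the last joint's range is limited). The gripper opens to 93 mm and grips with 3 to 60 N. Pads are 15 mm wide; open, the fingers measure 128 mm over their backs; the gripper's body (75 mm by 188 mm) begins 65 mm behind the grasp point.
Start: joints at [1.323, 0.615, -0.013, 1.423, 0.008, 1.103, -0.04], TCP at [0.143, -0.634, 0.219] pointing down, gripper open.
Joint ranges: [-3.12, 3.12], [-0.3, 2.06], [-1.34, 1.32], [0.26, 2.42], [-1.36, 4.5], [0.01, 1.98], [-2.84, 2.84]. Speed limits (rad/s): [2.79, 2.79, 3.14, 3.14, 3.14, 3.14, 3.14].

INTERFACE

Orientations are given as [roll, pitch, yaw] about the fixed x, y, z axes, in that order (R = Rz(yaw) Ry(pitch) Rx(roll)).
In Python, from rig import bot gives the robot as it stands.
- The arm moves only by the tool send_rows, never from a script. Its argument "series" is a list of rows, each an object with "linear": the shift along the tool's x, y, z in cm, a list of three; "twist": the turn, a rotation vector about the tool's x, y, z in rad, a list of three. In form: [{"linear": [tx, ty, tz], "twist": [ax, ay, az]}, ...]. A call has 1 to 20 rows; each row is the pose to reach, as a shift and turn from the pose commanded when the call began, along the tool's axes at that moment; what a row does not reach only later rows make up. A row lasts 1/8 s, in which the tool goes at most 62.5 mm and 10.7 degrees, less where a joint would pass 70% of its speed; a pose out of reach is approached as far as the arm can. A call with a gripper value outside its range is refused whole. "hand" is the closure, from -1 (fully open) to 1 (shut), so that 0 is half open, set as the call begins (left out, the last holds). The fingers move at their own pace and stop on an object; the grip force is fixed at half the most. Time passes only in rows, so rows that repeat a pose let the fingers close. It gives the time, the measured TCP pose, the force, the opening and the grip force at its end, in the units of the state.
- bot.observe(): the state, without advancing time (a new reading comes with each control period).
- bot.snapshot(name): name is "side" or "top"; returns a dict with "image" (480x640x3 uint8, red, green, blue), "mtx" (3x3 intrinsics, pixels), "dist_coeffs" ([k1, k2, p1, p2, k3] as OpenCV has them; the pictures are not rectified), "rvec" (rotation vector, rad) and "tvec" (3), from world to camera coordinates, as OpenCV has them. Camera axes: x right, y down, z forward; pixel columns grow to the right and rows downward; lengths in m; the calibration is good to about 2 mm. A picture is of the moment at which its call begins. There is no depth.
- bot.hand_in(): hands the job in; it is judged then, once.
The state is a dict: "time": time; "joint_pos": joint angles; "qvel": joint speeds; "effort": joint torques, N m; "tool_pos": TCP position; "orientation": TCP orientation; "wrist_force": force on the tool from outside, world axes, zero at the start; "ft_torque": the same for the moment, N m; "width": opening from 0.0 (shut) to 1.0 (fully open); "grasp_force": force on a finger pad.
Only numpy, scipy, OpenCV 4.12 (cv2) and the standard library are available. Lean on these libraries where they do the work, as an engineer would, in place of code of your own. Each camera call takes 0.05 s, during which the arm holds its last target. There are 200 camera calls.

## Working session

There is one attempt and no reset: what is moved stays moved. The work goes in short steps, Python scripts to look and compute and a tool call to move; the robot and the scene stay as the last step left them, time stands still between calls to the robot, and variables do not carry over. Pictures are saved under pics/ and viewed, at most 10 in all, crops included, and the job is handed in when it is done.

Besides the shell and the picture viewer there is one more tool, called after "Emit:" as name(argument=value, ...), one argument or row to a line, values as JSON. send_rows: Moves the arm, as the interface text tells. Its arguments: {"type":"object","properties":{"series":{"type":"array"},"hand":{"type":"number"}},"required":["series"]}

```bash
mkdir -p pics; python3 - <<'E'
from rig import bot
import cv2
for n in("side","top"):
    s=bot.snapshot(n); cv2.imwrite(f"pics/{n}0.png",s["image"][:,:,::-1])
    import numpy as np
    R=cv2.Rodrigues(np.array(s["rvec"]))[0]; print(n,(-R.T@np.array(s["tvec"]).ravel()).round(3),s["mtx"],s["dist_coeffs"])
print(bot.observe())
E
```

```text
side [ 1.109 -0.249  0.634] [[447.03553204   0.         321.06324309]
 [  0.         447.03553204 238.20936361]
 [  0.           0.           1.        ]] [-0.01125341  0.          0.          0.          0.        ]
top [0.352 0.047 0.985] [[482.67182825   0.         317.38363867]
 [  0.         482.67182825 248.44954543]
 [  0.           0.           1.        ]] [-0.11886433  0.          0.          0.          0.        ]
{'time': 0.1, 'joint_pos': array([ 1.32246962,  0.61580707, -0.01265431,  1.42469762,  0.00811594,
        1.10339709, -0.04038698]), 'qvel': array([-0.00051641, -0.00210689, -0.000692  , -0.00397956, -0.00079523,
        0.0004446 , -0.00056654]), 'effort': array([ 8.59678112e-04, -4.60040903e+01,  2.09786128e-01, -1.66245300e+01,
       -6.12110761e-02,  1.69444887e-02,  8.55620965e-05]), 'tool_pos': array([ 0.14288278, -0.63338991,  0.21762052]), 'orientation': array([-3.13933377e+00,  1.91558404e-05,  2.21943007e-01]), 'wrist_force': array([-0.12799462,  0.38671979, -0.14627266]), 'ft_torque': array([ 0.05392053,  0.04769441, -0.01453099]), 'grasp_force': 0.0, 'width': 1.0031769539336004}
```

View pics/side0.png

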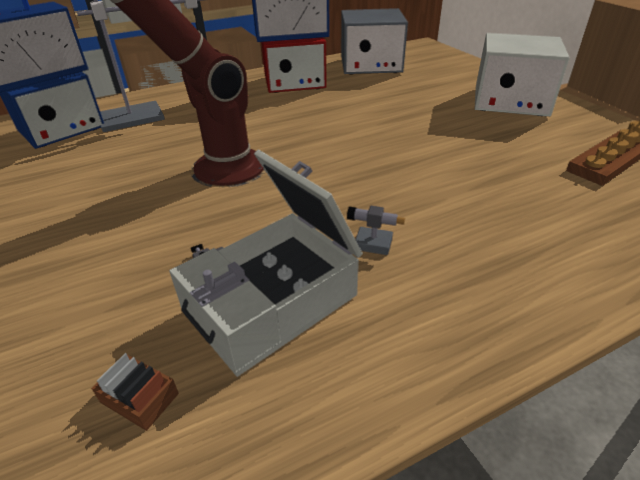

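View pics/top0.png

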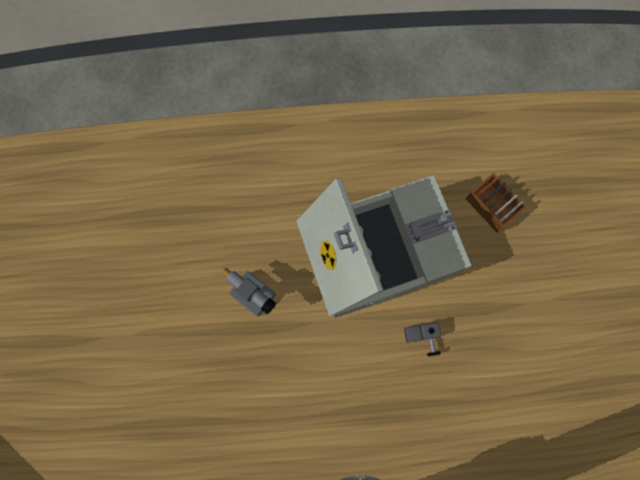

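The case's hinge end is at left in the top view, and the lid leans partly shut with its free edge at about (340,180)-(381,292). The shoulder corners are at about (432,177) and (470,267). I'll enlarge both views to get exact pixels.

```bash
python3 - <<'E'
import cv2
a=cv2.imread("pics/top0.png")[165:330,280:490]; cv2.imwrite("pics/top0c.png",cv2.resize(a,None,fx=3.6,fy=3.6,interpolation=cv2.INTER_CUBIC))
a=cv2.imread("pics/side0.png")[140:380,160:370]; cv2.imwrite("pics/side0c.png",cv2.resize(a,None,fx=2.5,fy=2.5,interpolation=cv2.INTER_CUBIC))
E
```

```text
(no output)
```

View pics/top0c.png

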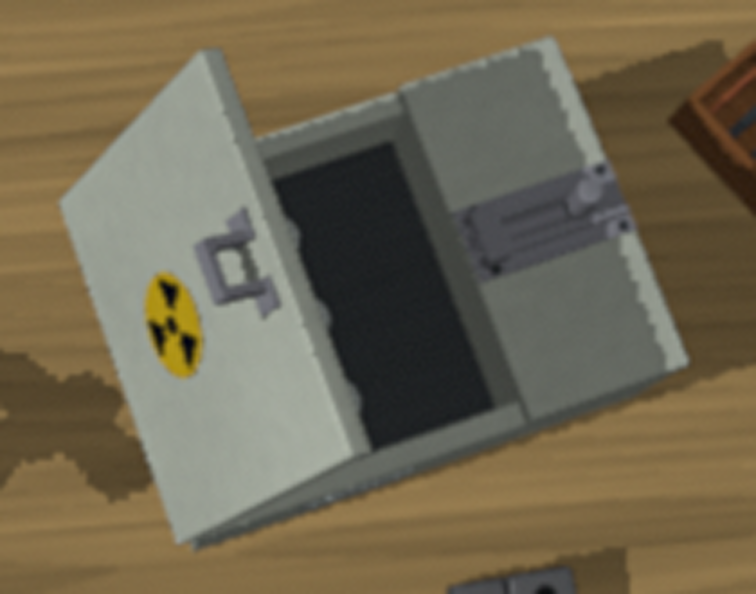

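View pics/side0c.png

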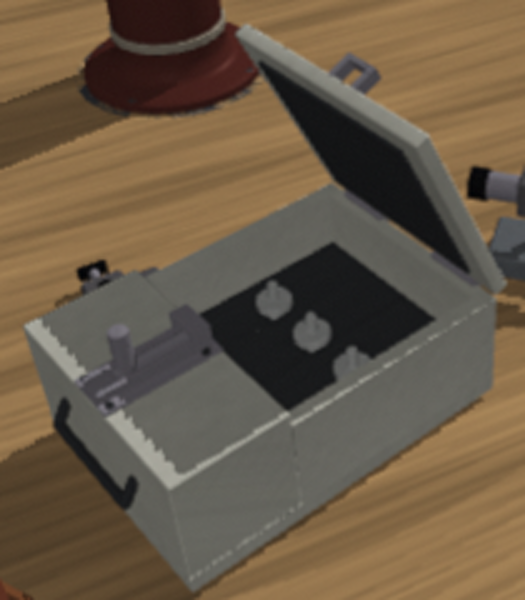

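The crops give usable corners: in the top crop the shoulder corners are (553,38), (688,365), (402,92) and (528,418), the lid's outer edge is (203,50)-(357,458) and the knob is at (592,182). In the side crop the knob is at (120,330). Next I fit the case pose, lid angle and bolt travel.

```bash
cat > h.py <<'E'
import numpy as np, cv2
from scipy.optimize import least_squares
from scipy.spatial.transform import Rotation as Ro
def lidpt(x,y,z,a):  # lid_edge frame mm -> case mm
    u,v=y-179,z+12
    return [x,136+u*np.cos(a)+v*np.sin(a),100-u*np.sin(a)+v*np.cos(a)]
def toW(P,x,y,yaw): return Ro.from_euler('z',yaw).apply(np.asarray(P,float)/1000)+[x,y,0]
def proj(s,W): return cv2.projectPoints(np.asarray(W,float).reshape(-1,1,3),np.array(s["rvec"],float),np.array(s["tvec"],float),np.array(s["mtx"]),np.array(s["dist_coeffs"]))[0].reshape(-1,2)
E
python3 - <<'E'
from h import *; from rig import bot
S={n:bot.snapshot(n) for n in("side","top")}
def pts(a,b): return {'A':[95,-135,112],'B':[-95,-135,112],'C':[95,-45,112],'D':[-95,-45,112],'E':[95,-135,0],
 'L':lidpt(95,0,0,a),'M':lidpt(-95,0,0,a),'N':lidpt(95,178,0,a),'O':lidpt(-95,178,0,a),'K':[0,-112+b*1000,155]}
T=dict(A=(553,38),B=(688,365),C=(402,92),D=(528,418),L=(203,50),M=(357,458),N=(60,204),O=(180,543),K=(592,182))
D=dict(A=(175,487),B=(27,322),C=(290,412),E=(193,588),L=(432,138),M=(243,27),K=(120,330))
def res(p,full=False):
    P=pts(p[3],p[4]); r=[]
    for n,d,f,o in(("top",T,3.6,(280,165)),("side",D,2.5,(160,140))):
        q=proj(S[n],toW([P[k] for k in d],*p[:3])); m=np.array(list(d.values()))/f+o
        r.append(q-m)
        if full: print(n,list(d),(q-m).round(1).tolist())
    return np.vstack(r).ravel()
f=least_squares(res,[.45,-.05,.3,1.2,0],loss='soft_l1'); p=f.x; print(p.round(4)); res(p,True)
P=pts(p[3],p[4]);
for k in 'LMK': print(k,toW(P[k],*p[:3]).round(3))
print('hinge',toW([0,136,100],*p[:3]),'home knob',toW([0,-72,155],*p[:3]))
E
```

```text
[ 0.543  -0.09    0.2504  1.1196  0.0055]
top ['A', 'B', 'C', 'D', 'L', 'M', 'N', 'O', 'K'] [[-0.5, -0.9], [-0.0, -0.1], [-1.8, -1.7], [-0.1, 1.1], [-0.1, -0.3], [-0.6, -0.1], [-1.8, -0.5], [-2.0, 1.1], [-0.7, 2.5]]
side ['A', 'B', 'C', 'E', 'L', 'M', 'K'] [[-3.1, 0.5], [-2.1, 0.6], [0.3, -0.1], [0.5, 3.9], [-3.3, -0.3], [-0.8, -0.9], [-1.7, -0.1]]
L [0.618 0.    0.266]
M [ 0.434 -0.047  0.266]
K [ 0.569 -0.193  0.155]
hinge [0.50928296 0.04179572 0.1       ] home knob [ 0.5608165  -0.15971928  0.155     ]
```

The fit puts the case at (0.543, -0.090), yaw 0.25, with the lid at about 1.12 rad. The residuals are about 1-3 px, roughly 3 mm. Plan: tool down at yaw 1.82, so tool x is case +y and tool y is case +x. Push the lid's outer face 40 mm from its edge at case x = 45, clear of the keeper.

```bash
python3 - <<'E'
from h import *
p=(.543,-.09,.2504); o=Ro.from_euler('xyz',[-3.1393,0,.222])
pre=lidpt(45,40,35,1.12); print('pre case',np.round(pre))
hov=[pre[0],pre[1]+10,340]
for n,q in(('hover',hov),('pre',pre)):
    W=toW([q],*p)[0]; print(n,W.round(3),'start-tool cm',(o.inv().apply(W-[.143,-.634,.219])*100).round(1))
print('twist',(o.inv()*Ro.from_euler('xyz',[np.pi,0,.2504+np.pi/2])).as_rotvec().round(3))
for a in np.arange(1.3,-.06,-.1):
    q=np.array(lidpt(45,40,7.5*np.sin(a),a)); d=q-pre; print(round(a,2),'tool cm from pre: x %.1f z %.1f'%(d[1]/10,-d[2]/10))
E
```

```text
pre case [ 45. 118. 246.]
hover [0.555 0.045 0.34 ] start-tool cm [ 55.1 -57.2 -12. ]
pre [0.557 0.035 0.246] start-tool cm [ 55.2 -56.2  -2.5]
twist [-0.002 -0.002 -1.599]
1.3 tool cm from pre: x -0.0 z 0.7
1.2 tool cm from pre: x -1.4 z 0.9
1.1 tool cm from pre: x -2.8 z 1.3
1.0 tool cm from pre: x -4.1 z 1.9
0.9 tool cm from pre: x -5.4 z 2.6
0.8 tool cm from pre: x -6.6 z 3.4
0.7 tool cm from pre: x -7.7 z 4.3
0.6 tool cm from pre: x -8.7 z 5.4
0.5 tool cm from pre: x -9.6 z 6.5
0.4 tool cm from pre: x -10.4 z 7.8
0.3 tool cm from pre: x -11.0 z 9.1
0.2 tool cm from pre: x -11.5 z 10.5
0.1 tool cm from pre: x -11.9 z 11.9
-0.0 tool cm from pre: x -12.1 z 13.4
```

Emit:
send_rows(
  hand=1,
  series=[
    {"linear": [2, -2, -6], "twist": [0, 0, -0.08]},
    {"linear": [5, -5, -12], "twist": [0, 0, -0.2]},
    {"linear": [9, -9, -13], "twist": [0, 0, -0.32]},
    {"linear": [13, -13, -13], "twist": [0, 0, -0.44]},
    {"linear": [17, -17, -13], "twist": [0, 0, -0.56]},
    {"linear": [21, -21, -13], "twist": [0, 0, -0.68]},
    {"linear": [25, -25, -13], "twist": [0, 0, -0.8]},
    {"linear": [29, -29, -13], "twist": [0, 0, -0.92]},
    {"linear": [33, -33, -13], "twist": [0, 0, -1.04]},
    {"linear": [37, -37, -13], "twist": [0, 0, -1.16]},
    {"linear": [41, -41, -13], "twist": [0, 0, -1.28]},
    {"linear": [45, -45, -13], "twist": [0, 0, -1.4]},
    {"linear": [48, -49, -13], "twist": [0, 0, -1.5]},
    {"linear": [51, -52, -12], "twist": [0, 0, -1.58]},
    {"linear": [53.5, -55, -12], "twist": [0, 0, -1.6]},
    {"linear": [55.1, -57.2, -12], "twist": [0, 0, -1.6]},
    {"linear": [55.1, -57.2, -12], "twist": [0, 0, -1.6]},
    {"linear": [55.1, -57.2, -12], "twist": [0, 0, -1.6]},
    {"linear": [55.1, -57.2, -12], "twist": [0, 0, -1.6]},
    {"linear": [55.1, -57.2, -12], "twist": [0, 0, -1.6]},
  ],
)

```text
time: 2.7
tool_pos: [0.5545, 0.0439, 0.3388]
orientation: [3.142, 0.001, 1.82]
wrist_force: [-0.4, 0.1, -0.8]
width: 0.004
grasp_force: 0.0
```

Arrived as planned. Next I descend to the pre-contact pose (1 cm back, 9.4 cm down) and take a look.

Emit:
send_rows(
  series=[
    {"linear": [0, 0, 3], "twist": [0, 0, 0]},
    {"linear": [0, 0, 6], "twist": [0, 0, 0]},
    {"linear": [-0.5, 0, 8.5], "twist": [0, 0, 0]},
    {"linear": [-1, 0, 9.4], "twist": [0, 0, 0]},
    {"linear": [-1, 0, 9.4], "twist": [0, 0, 0]},
    {"linear": [-1, 0, 9.4], "twist": [0, 0, 0]},
  ],
)

```text
time: 3.45
tool_pos: [0.5578, 0.0358, 0.2459]
orientation: [3.139, -0.0, 1.822]
wrist_force: [-0.6, -0.2, -0.1]
width: 0.001
grasp_force: 0.0
```

```bash
python3 - <<'E'
from rig import bot
import cv2,numpy as np
a=bot.snapshot("top")["image"][150:350,260:490,::-1]; b=bot.snapshot("side")["image"][90:340,160:410,::-1]
cv2.imwrite("pics/pre.png",np.hstack([cv2.resize(a,(400,348)),cv2.resize(b,(348,348))]))
print(bot.observe()["tool_pos"],bot.observe()["wrist_force"])
E
```

```text
[0.55770027 0.03594888 0.24581056] [ 0.38720163 -0.09771874  1.11025943]
```

View pics/pre.png

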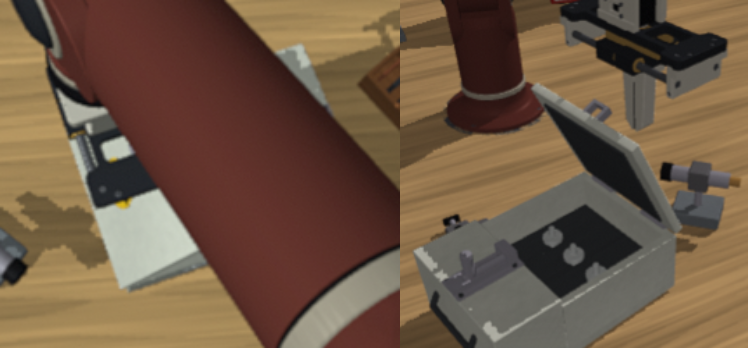

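The fingertips, at (638,125) in the composite, hang clear on the outer (+y) side of the lid beyond the keeper. I start the slow push along the arc.

Emit:
send_rows(
  series=[
    {"linear": [-0.8, 0, 0.8], "twist": [0, 0, 0]},
    {"linear": [-1.4, 0, 0.9], "twist": [0, 0, 0]},
    {"linear": [-2.1, 0, 1.1], "twist": [0, 0, 0]},
    {"linear": [-2.8, 0, 1.3], "twist": [0, 0, 0]},
    {"linear": [-3.5, 0, 1.6], "twist": [0, 0, 0]},
    {"linear": [-4.1, 0, 1.9], "twist": [0, 0, 0]},
    {"linear": [-4.8, 0, 2.2], "twist": [0, 0, 0]},
    {"linear": [-5.4, 0, 2.6], "twist": [0, 0, 0]},
    {"linear": [-6.0, 0, 3.0], "twist": [0, 0, 0]},
    {"linear": [-6.6, 0, 3.4], "twist": [0, 0, 0]},
    {"linear": [-6.6, 0, 3.4], "twist": [0, 0, 0]},
  ],
)

```text
time: 4.92
tool_pos: [0.5738, -0.0304, 0.2103]
orientation: [-3.141, 0.002, 1.82]
wrist_force: [0.5, 0.9, -0.4]
width: 0.003
grasp_force: 0.0
```

The wrist force at rest is near zero, so I check whether the lid actually moved.

```bash
python3 - <<'E'
from rig import bot
import cv2
b=bot.snapshot("side")["image"][90:340,160:410,::-1]
cv2.imwrite("pics/push1.png",cv2.resize(b,None,fx=2,fy=2)); print(bot.observe()["wrist_force"])
E
```

```text
[ 0.05618104 -0.14060442 -0.25948965]
```

View pics/push1.png

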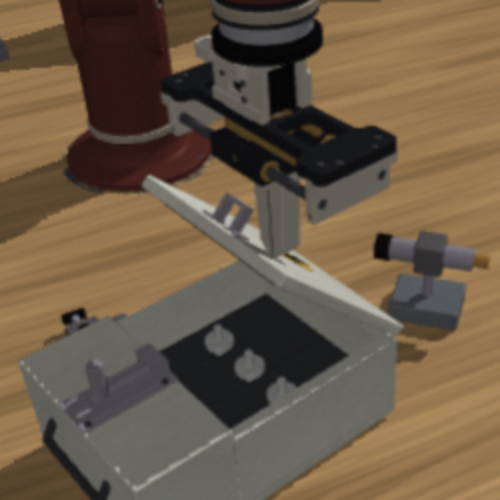

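The lid is down to about 0.75 rad, its edge running from (145,180) to (280,285), with the fingers on the face beside the keeper. I continue along the arc.

Emit:
send_rows(
  series=[
    {"linear": [-0.6, 0, 0.5], "twist": [0, 0, 0]},
    {"linear": [-1.1, 0, 0.9], "twist": [0, 0, 0]},
    {"linear": [-1.6, 0, 1.5], "twist": [0, 0, 0]},
    {"linear": [-2.1, 0, 2.0], "twist": [0, 0, 0]},
    {"linear": [-2.6, 0, 2.5], "twist": [0, 0, 0]},
    {"linear": [-3.0, 0, 3.1], "twist": [0, 0, 0]},
    {"linear": [-3.4, 0, 3.7], "twist": [0, 0, 0]},
    {"linear": [-3.8, 0, 4.4], "twist": [0, 0, 0]},
    {"linear": [-4.1, 0, 5.0], "twist": [0, 0, 0]},
    {"linear": [-4.4, 0, 5.7], "twist": [0, 0, 0]},
    {"linear": [-4.6, 0, 6.3], "twist": [0, 0, 0]},
    {"linear": [-4.8, 0, 6.9], "twist": [0, 0, 0]},
    {"linear": [-4.9, 0, 7.5], "twist": [0, 0, 0]},
    {"linear": [-5.1, 0, 8.1], "twist": [0, 0, 0]},
    {"linear": [-5.2, 0, 8.6], "twist": [0, 0, 0]},
    {"linear": [-5.3, 0, 9.1], "twist": [0, 0, 0]},
    {"linear": [-5.3, 0, 9.4], "twist": [0, 0, 0]},
    {"linear": [-5.3, 0, 9.4], "twist": [0, 0, 0]},
  ],
)

```text
time: 7.22
tool_pos: [0.5865, -0.0801, 0.1163]
orientation: [-3.141, 0.0, 1.822]
wrist_force: [-0.3, -0.6, -0.3]
width: 0.005
grasp_force: 0.0
```

Emit:
send_rows(
  series=[
    {"linear": [0, 0, 0.1], "twist": [0, 0, 0]},
    {"linear": [0, 0, 0.2], "twist": [0, 0, 0]},
    {"linear": [0, 0, 0.3], "twist": [0, 0, 0]},
    {"linear": [0, 0, 0.4], "twist": [0, 0, 0]},
    {"linear": [0, 0, 0.5], "twist": [0, 0, 0]},
  ],
)

```text
time: 7.85
tool_pos: [0.5867, -0.0802, 0.1123]
orientation: [-3.141, 0.001, 1.822]
wrist_force: [-2.6, -0.8, 8.2]
width: 0.005
grasp_force: 4.3
```

Emit:
send_rows(
  series=[
    {"linear": [0, 0, 0.1], "twist": [0, 0, 0]},
    {"linear": [0, 0, 0.1], "twist": [0, 0, 0]},
    {"linear": [0, 0, 0.1], "twist": [0, 0, 0]},
  ],
)

```text
time: 8.22
tool_pos: [0.5868, -0.0802, 0.1123]
orientation: [3.141, 0.001, 1.821]
wrist_force: [-2.0, -1.0, 9.3]
width: 0.003
grasp_force: 4.8
```

The lid is hard shut: tip at z = 0.1123 (shut face 112 mm), no further travel, and the force rising. Now I lift, pass over and come down behind the knob.

Emit:
send_rows(
  series=[
    {"linear": [0, 0, -3], "twist": [0, 0, 0]},
    {"linear": [0, 0, -6], "twist": [0, 0, 0]},
    {"linear": [0, 0, -8.5], "twist": [0, 0, 0]},
    {"linear": [-3, -1, -8.5], "twist": [0, 0, 0]},
    {"linear": [-6, -2, -8.5], "twist": [0, 0, 0]},
    {"linear": [-9, -3, -8.5], "twist": [0, 0, 0]},
    {"linear": [-12, -4, -8.5], "twist": [0, 0, 0]},
    {"linear": [-14.4, -4.5, -8.5], "twist": [0, 0, 0]},
    {"linear": [-14.4, -4.5, -8.5], "twist": [0, 0, 0]},
    {"linear": [-14.4, -4.5, -6], "twist": [0, 0, 0]},
    {"linear": [-14.4, -4.5, -4], "twist": [0, 0, 0]},
    {"linear": [-14.4, -4.5, -2.9], "twist": [0, 0, 0]},
    {"linear": [-14.4, -4.5, -2.9], "twist": [0, 0, 0]},
    {"linear": [-14.4, -4.5, -2.9], "twist": [0, 0, 0]},
  ],
)

```text
time: 9.98
tool_pos: [0.5796, -0.2299, 0.1405]
orientation: [3.14, 0.0, 1.822]
wrist_force: [0.2, -0.1, -0.4]
width: 0.007
grasp_force: 0.0
```

```bash
python3 - <<'E'
from rig import bot
import cv2
b=bot.snapshot("side")["image"][160:380,140:370,::-1]
cv2.imwrite("pics/knob.png",cv2.resize(b,None,fx=2.6,fy=2.6,interpolation=cv2.INTER_CUBIC)); o=bot.observe();print(o["tool_pos"],o["wrist_force"])
E
```

```text
[ 0.57961273 -0.23013872  0.14064317] [-0.16891624  0.27453019 -0.20538221]
```

View pics/knob.png

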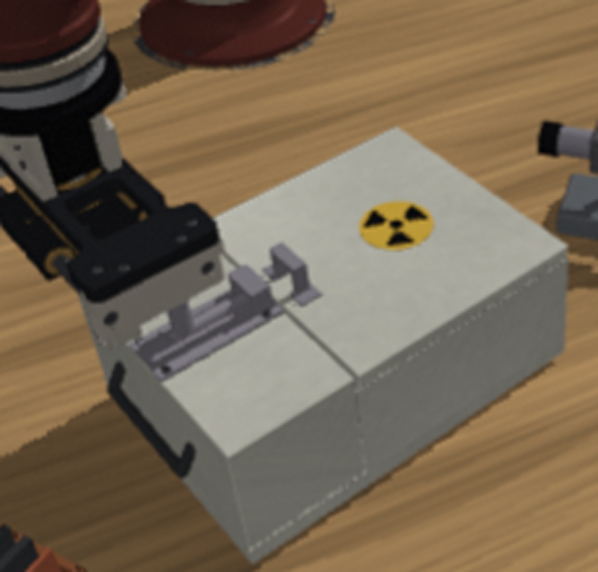

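The lid lies level with the shoulder, its seam running from (220,250) to (355,375). The fingers hang behind the knob at (180,320), in line with the keeper. I push along +y.

Emit:
send_rows(
  series=[
    {"linear": [0.5, 0, 0], "twist": [0, 0, 0]},
    {"linear": [1.0, 0, 0], "twist": [0, 0, 0]},
    {"linear": [1.4, 0, 0], "twist": [0, 0, 0]},
    {"linear": [1.8, 0, 0], "twist": [0, 0, 0]},
    {"linear": [2.1, 0, 0], "twist": [0, 0, 0]},
    {"linear": [2.4, 0, 0], "twist": [0, 0, 0]},
    {"linear": [2.7, 0, 0], "twist": [0, 0, 0]},
    {"linear": [3.0, 0, 0], "twist": [0, 0, 0]},
    {"linear": [3.3, 0, 0], "twist": [0, 0, 0]},
    {"linear": [3.6, 0, 0], "twist": [0, 0, 0]},
  ],
)

```text
time: 11.28
tool_pos: [0.5699, -0.1956, 0.1397]
orientation: [3.142, 0.0, 1.822]
wrist_force: [0.8, -2.6, -1.6]
width: 0.003
grasp_force: 1.3
```

Emit:
send_rows(
  series=[
    {"linear": [0.3, 0, 0], "twist": [0, 0, 0]},
    {"linear": [0.6, 0, 0], "twist": [0, 0, 0]},
    {"linear": [0.9, 0, 0], "twist": [0, 0, 0]},
    {"linear": [1.2, 0, 0], "twist": [0, 0, 0]},
    {"linear": [1.5, 0, 0], "twist": [0, 0, 0]},
    {"linear": [1.7, 0, 0], "twist": [0, 0, 0]},
  ],
)

```text
time: 12.02
tool_pos: [0.5657, -0.1788, 0.1397]
orientation: [3.142, -0.0, 1.822]
wrist_force: [0.9, -2.2, -0.5]
width: 0.002
grasp_force: 1.3
```

Emit:
send_rows(
  series=[
    {"linear": [0.1, 0, 0], "twist": [0, 0, 0]},
    {"linear": [0.2, 0, 0], "twist": [0, 0, 0]},
    {"linear": [0.3, 0, 0], "twist": [0, 0, 0]},
    {"linear": [0.4, 0, 0], "twist": [0, 0, 0]},
  ],
)

```text
time: 12.52
tool_pos: [0.5649, -0.1759, 0.1397]
orientation: [3.141, 0.001, 1.821]
wrist_force: [0.4, -4.6, -0.4]
width: 0.002
grasp_force: 2.2
```

Emit:
send_rows(
  series=[
    {"linear": [0.1, 0, 0], "twist": [0, 0, 0]},
    {"linear": [0.1, 0, 0], "twist": [0, 0, 0]},
  ],
)

```text
time: 12.78
tool_pos: [0.5649, -0.1759, 0.1397]
orientation: [3.141, 0.002, 1.821]
wrist_force: [1.9, -5.5, -1.1]
width: 0.003
grasp_force: 2.6
```

Emit:
send_rows(
  series=[
    {"linear": [0.1, 0, 0], "twist": [0, 0, 0]},
    {"linear": [0.2, 0, 0], "twist": [0, 0, 0]},
    {"linear": [0.2, 0, 0], "twist": [0, 0, 0]},
  ],
)

```text
time: 13.15
tool_pos: [0.5648, -0.1758, 0.1398]
orientation: [3.14, 0.005, 1.82]
wrist_force: [2.7, -7.6, -1.5]
width: 0.004
grasp_force: 3.8
```

Emit:
send_rows(
  series=[
    {"linear": [-0.5, 0, 0], "twist": [0, 0, 0]},
    {"linear": [-1.5, 0, 0], "twist": [0, 0, 0]},
    {"linear": [-3, 0, 0], "twist": [0, 0, 0]},
    {"linear": [-3, 0, -5], "twist": [0, 0, 0]},
    {"linear": [-6, 0, -10], "twist": [0, 0, 0]},
    {"linear": [-11, 0, -14], "twist": [0, 0, 0]},
    {"linear": [-16, 0, -14], "twist": [0, 0, 0]},
    {"linear": [-20, 0, -14], "twist": [0, 0, 0]},
    {"linear": [-20, 0, -14], "twist": [0, 0, 0]},
    {"linear": [-20, 0, -14], "twist": [0, 0, 0]},
  ],
)

```text
time: 14.4
tool_pos: [0.6137, -0.3649, 0.2792]
orientation: [3.141, -0.003, 1.823]
wrist_force: [1.3, 0.5, -0.0]
width: 0.005
grasp_force: 0.0
```

```bash
python3 - <<'E'
from rig import bot
import cv2,numpy as np
from h import *
p=(.543,-.09,.2504)
s=bot.snapshot("side"); t=bot.snapshot("top")
k=[[0,-72,155],[0,-112,155],[95,-135,112]]
print(((proj(s,toW(k,*p))-[160,140])*2.2).round(0).tolist())
b=s["image"][140:380,160:340,::-1]; a=t["image"][165:330,300:500,::-1]
cv2.imwrite("pics/end.png",np.hstack([cv2.resize(b,(396,528),interpolation=cv2.INTER_CUBIC),cv2.resize(a,(400,528))]))
E
```

```text
[[144.0, 268.0], [95.0, 294.0], [147.0, 430.0]]
```

View pics/end.png

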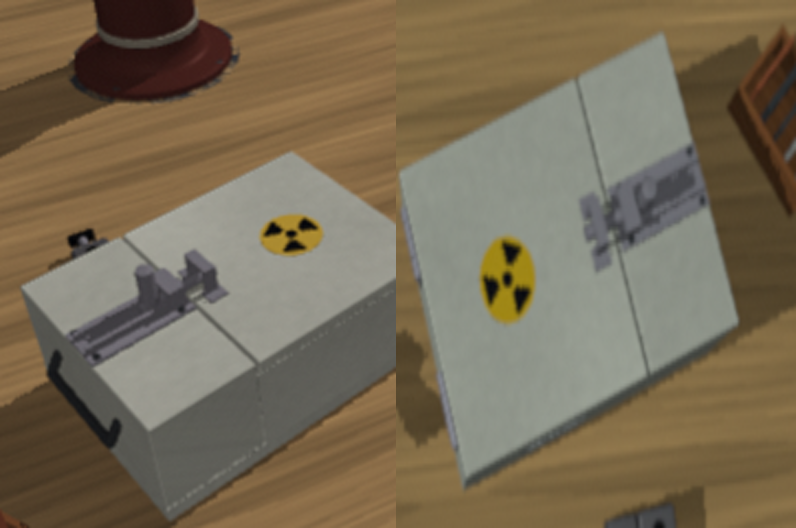

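The lid is flat. The knob, at (144,268), is exactly where the home pose projects; it sits against the strap with the bolt through the keeper, and the arm is clear.

```bash
python3 -c "
from rig import bot
print(bot.hand_in())"
```

```text
the job is handed in; nothing more can be done
None
```

I pushed the lid fully shut, then slid the bolt fully home through the keeper, and handed the job in at about 14.5 s with the arm clear; the verdict was not shown.

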